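Put a casting ingot away in the child-locked pull-out cupboard

TASK

Put the loose metal ingot on the bench away in the child-locked cupboard: draw the door out until the safety catch holds it, press the sprung hook down through the gap behind the door, and draw the door wide open. Set the ingot down gently on the stack inside, brick-fashion: in the upper course, centred over the uncovered joint between two ingots of the lower course and in line with them, without disturbing the others. Then push the door fully shut so that the hook springs up behind its catch again, and leave the other things on the bench and on the cupboard where they are.

Things in the scene. Friction and masses are not known exactly. Their poses are not given: they have to be found in the camera images.
- cupboard: low white bench-top cupboard, fixed, 240 mm deep (x) x 360 wide (y) x 170 high; origin at the centre of its underside, z up; front edge at x = -120 mm, and -x is the way the door is drawn out. Top board 15 mm thick. Positions called 'in the cupboard' below are in this frame with the door shut
- pullout (a joint): how far the door is drawn out along the cupboard's -x, m: 0 shut, 0.17 end stop; about 2 N of friction, it stays where left. While the hook is up it is stopped at 0.043: the gap between door and front edge is then 44 mm wide, open from above. The door carries a tray (floor 26 mm above the bench, rim to 52 mm) that slides out with it
- door_inner_top (a point): point on the top edge of the door's inner face, right above the latch; in the cupboard (-121, -100, 168) mm, moves with the door. The door is a light wood panel 18 mm thick (outwards from here), 360 mm wide, its top 168 mm above the bench
- handle (a point): middle of the dark bar handle outside the door: a level bar 11 mm thick, 140 mm long along the cupboard's y, its axis 35 mm out from the door's outer face and 33 mm below the door's top, stems 60 mm either side of the middle; in the cupboard (-174, 0, 135) mm, moves with the door
- hook (a joint): how far the sprung hook is pressed straight down, m: 0 up at rest, 0.014 end stop; 4 N to start it, 7.5 N at 0.009, 9 N at the end. From 0.008 it passes below the catch and must be held down until the door is 15 mm farther out. When the door is pushed shut its sloping nose rides under the catch by itself (up to 9 N on the door) and it springs up behind it
- hook_pad (a point): middle of the orange ribbed thumb pad on the hook's white arm, where to press: 22 mm behind the door's inner face (mid-gap when the catch holds the door), 28 mm below the door's top. The arm, 30 mm wide, reaches 84 mm back from the door; barb 11 mm high near its end. In the cupboard (-99, -100, 140) mm; moves with door and hook; hidden while shut
- catch (a point): middle of the lower edge of the white catch plate, 6 x 36 mm, hanging from the underside of the cupboard's top board 13 mm behind its front edge; fixed; the hook's barb comes up against its rear side
- ingot_new: the loose ingot that is to be put away, lying flat on the bench to the robot's right: bar of grey casting metal, 40 x 90 x 25 mm (about 0.6 kg), edges rounded 4 mm; origin at the centre of its underside, y along its 90 mm length, x across its 40 mm width, z up
- ingot_a: ingot in the lower course on the tray, at the end under the latch (towards the cupboard's -y): bar of grey casting metal, 40 x 90 x 25 mm (about 0.6 kg), edges rounded 4 mm; origin at the centre of its underside, y along its 90 mm length, x across its 40 mm width, z up. Lies like all stacked ingots with its y along the cupboard's y
- ingot_b: middle ingot of the lower course on the tray, the same size and axes; ingots a, b and c lie in one row, end to end with 3 mm joints (93 mm from centre to centre); the row is about 85 to 100 mm behind the door's inner face
- ingot_c: ingot of the lower course at the other end (towards the cupboard's +y), the same size and axes; the joint between b and c is the one still uncovered
- ingot_top: the only ingot in the upper course so far, the same size and axes, lying centred over the joint between a and b, its underside 25 mm above theirs. The new ingot belongs next to it, over the joint between b and c, with about 3 mm between the two ends
- glue_bottle: amber bottle with a yellow cap, standing, 58 mm across and 150 mm high, origin at its underside; to be left alone
- paint_jar: red jar with a black lid, standing, 66 mm across and 75 mm high, origin at its underside; to be left alone
- puppet_leg: carved wooden puppet leg with a black boot, lying, about 175 mm long (its x) and 32 mm high, origin at its underside; to be left alone
- bowl: terracotta-coloured bowl, 120 mm across and 50 mm high, standing on the back of the cupboard's top board, origin at its underside; to be left alone
Not all that is in view belongs to the job. What is shaped like the ingot_new but brown or green is not meant.

How it is judged:
By the outcome, as a careful person would: the job done as asked, in the order asked, and still so for the second after the job is handed in, with the robot touching nothing.
It also fails if it takes over 72 s, if anything falls off the work surface, if the arm or the gripper's body presses on something with over 40 N, if the wrist force passes 120 N, or if a joint passes its speed limit or range.

ROBOT

A 6-joint arm with a two-finger parallel gripper is mounted at the origin on the work surface. World frame = base frame: x ahead of the robot, y to its left, z up, the work surface at z = 0. Lengths are in m, angles in rad, forces in N, time in s.
With the tool pointing down it reaches from about 0.25 to 0.775 m from the base axis. Payload 4 kg.
Tool frame: the origin (TCP) lies at the very end of the fingers, on their centre line; the grasp point (between the pads) lies 19 mm behind it (robot.pinch_z is the distance from the TCP to the grasp point, in m); z points along the fingers, y is the line along which they close (so a half turn about z gives the same grasp; the last joint's range is limited). The gripper opens to 94 mm and grips with 3 to 60 N. Pads are 16 mm wide; open, the fingers measure 119 mm over their backs; the gripper's body (75 mm by 177 mm) begins 78 mm behind the grasp point.
Start: joints at [0.997, 0.087, 1.371, -0, 1.684, -0.103], TCP at [0.249, 0.49, 0.176] pointing down, gripper open.
Joint ranges: [-3.1, 3.1], [-0.76, 2.03], [0.27, 2.55], [-1.08, 4.22], [0.17, 2.65], [-2.57, 2.57]. Speed limits (rad/s): [2.79, 2.79, 3.14, 3.14, 3.14, 3.14].

INTERFACE

Orientations are given as [roll, pitch, yaw] about the fixed x, y, z axes, in that order (R = Rz(yaw) Ry(pitch) Rx(roll)).
In Python, from bench import robot gives the robot as it stands.
- The arm moves only by the tool arm_command, never from a script. Its argument "targets" is one flat list of numbers, 7 for each row, row after row: the turn, a rotation vector about the tool's x, y, z in degrees, then the shift along the tool's x, y, z in mm, then the closure, from -1 (fully open) to 1 (shut). In form: [ax, ay, az, x, y, z, hand, ax, ay, az, x, y, z, hand, ...]. A call has 1 to 20 rows; each row is the pose to reach, as a shift and turn from the pose commanded when the call began, along the tool's axes at that moment; what a row does not reach only later rows make up. A row lasts 1/10 s, in which the tool goes at most 50 mm and 8.59 degrees, less where a joint would pass 70% of its speed; a pose out of reach is approached as far as the arm can. A call with a gripper value outside its range is refused whole. The fingers move at their own pace and stop on an object; the grip force is fixed at half the most. Time passes only in rows, so rows that repeat a pose let the fingers close. It gives the time, the measured TCP pose, the force, the opening and the grip force at its end, in the units of the state.
- robot.get_obs(): the state, without advancing time (a new reading comes with each control period).
- robot.snapshot(name): name is "scene" or "top" or "wrist"; returns a dict with "color" (400x640x3 uint8, red, green, blue), "range_z" (400x640 float32, m along the optical axis (not along the pixel's ray), 0 where there is no reading), "fx", "fy", "cx", "cy" (pixels), "T" (4x4, takes a point from camera to world coordinates); the wrist camera has in their place "T_tool_cam" (4x4, takes a point from camera to tool coordinates, whose origin is the TCP and whose axes are the flange's). Camera axes: x right, y down, z forward; pixel columns grow to the right and rows downward; lengths in m; the calibration is good to about 2 mm. A picture is of the moment at which its call begins: read the wrist's pose just before it.
- robot.close_job(): hands the job in; it is judged then, once.
The state is a dict: "time": time; "joint_positions": joint angles; "qvel": joint speeds; "joint_torque": joint torques, N m; "tool_pos": TCP position; "ee_rot": TCP orientation; "wrist_force": force on the tool from outside, world axes, zero at the start; "wrist_torque": the same for the moment, N m; "width": finger opening in m; "finger_force": force on a finger pad.
Only numpy, scipy, OpenCV 4.12 (cv2) and the standard library are available. Lean on these libraries where they do the work, as an engineer would, in place of code of your own. Each camera call takes 0.05 s, during which the arm holds its last target. There are 200 camera calls.

## Working session

There is one attempt and no reset: what is moved stays moved. The work goes in short steps, Python scripts to look and compute and a tool call to move; the robot and the scene stay as the last step left them, time stands still between calls to the robot, and variables do not carry over. Pictures are saved under pics/ and viewed, at most 13 in all, crops included, and the job is handed in when it is done.

Besides the shell and the picture viewer there is one more tool, called after "Call:" as name(argument=value, ...) on one line, values as JSON. arm_command: Moves the arm, as the interface text tells. Its arguments: {"type":"object","properties":{"targets":{"type":"array"}},"required":["targets"]}

```bash
mkdir -p pics; ls; cat > h.py <<'E'
import numpy as np, cv2
from bench import robot
from scipy.spatial.transform import Rotation as R
def snap(n):
    o=robot.get_obs(); s=robot.snapshot(n)
    if n=="wrist":
        T=np.eye(4); T[:3,:3]=R.from_euler('xyz',o['ee_rot']).as_matrix(); T[:3,3]=o['tool_pos']; s['T']=T@s['T_tool_cam']
    return s
def cloud(s):
    v,u=np.mgrid[:400,:640]; z=s['range_z']
    P=np.stack([(u-s['cx'])/s['fx']*z,(v-s['cy'])/s['fy']*z,z],-1)@s['T'][:3,:3].T+s['T'][:3,3]
    P[z==0]=np.nan; return P
def save(s,f,crop=None,k=1):
    c=s['color'][...,::-1]
    if crop: u0,v0,u1,v1=crop; c=c[v0:v1,u0:u1]
    cv2.imwrite('pics/'+f,cv2.resize(c,None,fx=k,fy=k,interpolation=cv2.INTER_CUBIC))
E
python3 - <<'E'
from h import *
d={}
for n in("scene","top"):
    s=snap(n); save(s,n+'0.png'); np.savez(n+'0.npz',**s)
    print(n,s['T'].round(3).tolist(),s['fx'])
print(robot.get_obs())
E
```

```text
pics
scene [[0.766, -0.617, 0.183, 0.278], [-0.643, -0.73, 0.231, -0.35], [-0.009, -0.295, -0.955, 1.299], [0.0, 0.0, 0.0, 1.0]] 444.7000323758376
top [[0.013, -0.981, 0.193, 0.234], [-1.0, -0.015, -0.011, -0.065], [0.014, -0.192, -0.981, 1.585], [0.0, 0.0, 0.0, 1.0]] 515.6641388850168
{'time': 0.1, 'joint_positions': array([ 9.96940104e-01,  8.78901090e-02,  1.37206853e+00, -2.85233371e-05,
        1.68358228e+00, -1.03081647e-01]), 'qvel': array([ 0.00112914, -0.00208168, -0.00118846,  0.00150605, -0.00070995,
       -0.00126354]), 'joint_torque': array([ 2.41408175e-03, -3.41251409e+01, -3.03302515e+01,  7.19725876e-02,
        3.03570286e-02, -8.00626049e-05]), 'tool_pos': array([0.24917984, 0.48971512, 0.17493389]), 'ee_rot': array([-3.13965181e+00, -1.72276798e-04,  2.67081473e+00]), 'wrist_force': array([-0.32619865,  0.99653422,  0.15042945]), 'wrist_torque': array([ 0.03121845, -0.02721817,  0.05883649]), 'finger_force': 0.0, 'width': 0.09409056726540506}
```

View pics/scene0.png

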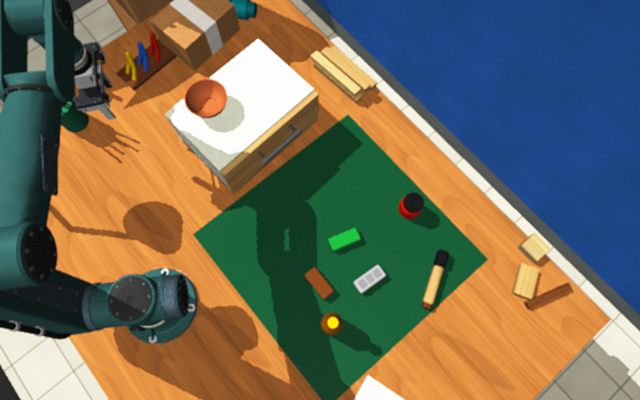

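View pics/top0.png

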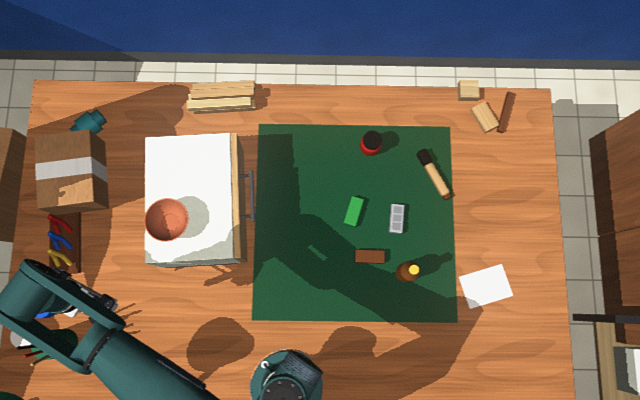

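Both views show the cupboard with its door facing image-right in the top view (world -y). There are three ingot-like bars: green (top 355,211), brown (370,256) and grey with segments (397,218). Only the grey one fits. Next I'll measure them and take one crop to confirm.

```bash
python3 - <<'E'
from h import *
s=dict(np.load('top0.npz')); P=cloud(s); s2=dict(np.load('scene0.npz')); P2=cloud(s2)
save(s,'crop1.png',(335,180,475,290),5)
def blob(P,win,zl,zh,name):
    u0,v0,u1,v1=win; Q=P[v0:v1,u0:u1].reshape(-1,3); Q=Q[(Q[:,2]>zl)&(Q[:,2]<zh)]
    r=cv2.minAreaRect((Q[:,:2]*1000).astype(np.float32)); print(name,len(Q),'c',np.round(r[0],1),'wh',np.round(r[1],1),'ang',round(r[2],1),'z',np.percentile(Q[:,2],[5,50,95]).round(4), cv2.boxPoints(r).round(0).tolist())
blob(P,(380,195,415,245),.018,.035,'ingot')
blob(P2,(345,255,395,300),.018,.035,'ingot2')
blob(P,(130,120,250,275),.160,.176,'cup+door')
blob(P2,(150,30,330,200),.160,.176,'cup+door2')
blob(P,(240,160,262,230),.12,.15,'handle')
blob(P,(340,190,372,230),.015,.04,'green')
blob(P,(350,240,392,268),.015,.04,'brown')
blob(P,(140,190,195,250),.185,.24,'bowl')
for n,w in dict(glue=(385,250,425,285),jar=(350,120,390,160),leg=(410,140,460,205)).items(): blob(P,w,.015,.2,n)
E
```

```text
ingot 356 c [ 502.9 -326.6] wh [40.9 91. ] ang 85.3 z [0.0195 0.0251 0.0303] [[456.0, -343.0], [547.0, -351.0], [550.0, -310.0], [459.0, -303.0]]
ingot2 444 c [ 500.7 -326. ] wh [40.  90.1] ang 84.9 z [0.0205 0.0251 0.0292] [[454.0, -342.0], [544.0, -350.0], [547.0, -310.0], [458.0, -302.0]]
cup+door 10223 c [532.2 272.3] wh [362.9 262.9] ang 4.3 z [0.1638 0.1691 0.174 ] [[341.0, 390.0], [361.0, 128.0], [723.0, 155.0], [703.0, 417.0]]
cup+door2 9264 c [530.5 272.9] wh [362.6 265.6] ang 4.2 z [0.1657 0.17   0.1739] [[340.0, 392.0], [359.0, 127.0], [721.0, 154.0], [702.0, 419.0]]
handle 268 c [531.1 120.9] wh [171.3  41.2] ang 3.5 z [0.1303 0.1376 0.1436] [[444.0, 136.0], [447.0, 95.0], [618.0, 106.0], [615.0, 147.0]]
green 367 c [ 523.4 -193.8] wh [39.9 91.2] ang 73.5 z [0.018  0.0241 0.0303] [[474.0, -200.0], [561.0, -226.0], [573.0, -188.0], [485.0, -162.0]]
brown 384 c [ 384.4 -244.2] wh [90.2 40.4] ang 88.8 z [0.018  0.0245 0.031 ] [[363.0, -289.0], [404.0, -290.0], [406.0, -200.0], [365.0, -199.0]]
bowl 974 c [456.  323.7] wh [118.1 117.9] ang 75.5 z [0.1865 0.2016 0.2213] [[384.0, 281.0], [498.0, 252.0], [528.0, 366.0], [414.0, 396.0]]
glue 388 c [ 337.6 -349.6] wh [55. 57.] ang 47.3 z [0.0375 0.1019 0.1514] [[298.0, -351.0], [340.0, -389.0], [377.0, -349.0], [335.0, -310.0]]
jar 413 c [ 735.1 -245.5] wh [60.1 61.7] ang 5.7 z [0.0257 0.0719 0.0796] [[702.0, -218.0], [708.0, -279.0], [768.0, -273.0], [762.0, -212.0]]
leg 506 c [ 644.9 -446.9] wh [174.5  32. ] ang 28.7 z [0.0185 0.0272 0.0343] [[561.0, -475.0], [576.0, -503.0], [729.0, -419.0], [714.0, -391.0]]
```

View pics/crop1.png

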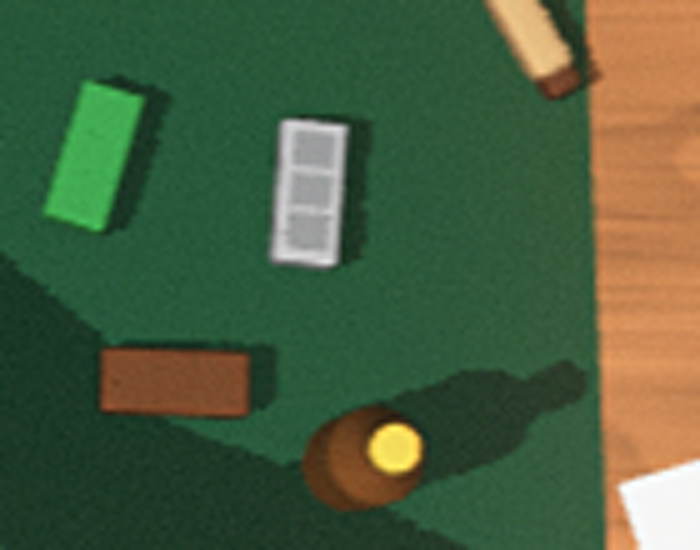

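The grey bar at top (397,218) is 40x90x25 mm, so it is ingot_new. Before planning, I need to know which way the gripper body's 177 mm side runs.

```bash
python3 - <<'E'
from h import *
o=robot.get_obs(); M=R.from_euler('xyz',o['ee_rot']).as_matrix(); 
print(M.round(2).tolist())
for n in('top','scene'):
    s=dict(np.load(n+'0.npz')); Q=cloud(s).reshape(-1,3); L=(Q-o['tool_pos'])@M*1000
    for a,b in((-30,-3),(-95,-40),(-130,-98),(-180,-130),(-250,-180)):
        K=L[(L[:,2]>a)&(L[:,2]<b)&(np.abs(L[:,0])<130)&(np.abs(L[:,1])<130)]
        if len(K): print(n,a,b,len(K),'x',np.percentile(K[:,0],[0,2,98,100]).round(0),'y',np.percentile(K[:,1],[0,2,98,100]).round(0))
s=dict(np.load('scene0.npz')); print(s['cx'],s['cy'])
save(s,'crop2.png',(40,20,170,150),4)
E
```

```text
[[-0.89, 0.45, -0.0], [0.45, 0.89, -0.0], [0.0, -0.0, -1.0]]
top -30 -3 1 x [-8. -8. -8. -8.] y [-49. -49. -49. -49.]
top -95 -40 22 x [-9. -9.  9. 10.] y [-60. -60. -55. -55.]
top -130 -98 4 x [-29. -29.  -8.  -7.] y [-80. -80. -79. -79.]
top -180 -130 454 x [-34. -33.  31.  35.] y [-89. -87.  80.  89.]
top -250 -180 197 x [-37. -36.  34.  34.] y [-42. -41.   6.  15.]
scene -95 -40 182 x [-8. -8. 12. 12.] y [-60. -60.  58.  61.]
scene -130 -98 27 x [-29. -27.  30.  35.] y [-79. -79.  56.  58.]
scene -180 -130 1194 x [-33. -32.  32.  38.] y [-90. -87.  85.  91.]
scene -250 -180 517 x [-35. -34.  17.  23.] y [-42. -41.  11.  24.]
310.788487579513 199.77427574040746
```

View pics/crop2.png

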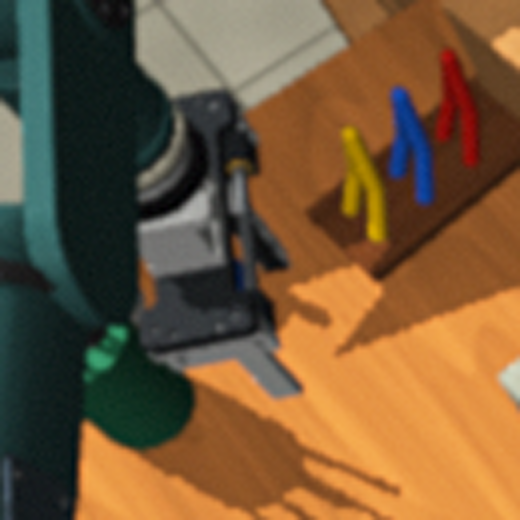

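```bash
cat >> h.py <<'E'
TH=np.radians(4.25); CX=np.array([-np.sin(TH),np.cos(TH)]); CY=np.array([-np.cos(TH),-np.sin(TH)]); O=np.array([530.9,282.1])
def cup(x,y): return O+x*CX+y*CY          # mm, cupboard -> world
def incup(p): d=np.asarray(p)[...,:2]-O; return np.stack([d@CX,d@CY],-1)
def go(xyz,yang=94.25,tilt=0):
    "print turn (deg) and shift (mm) in tool axes; xyz mm world; yang: angle of tool y; tilt deg about tool x"
    o=robot.get_obs(); M=R.from_euler('xyz',o['ee_rot']); a=np.radians(yang)
    G=R.from_matrix(np.array([[-np.sin(a),np.cos(a),0],[np.cos(a),np.sin(a),0],[0,0,-1]]))*R.from_euler('x',tilt,degrees=True)
    print('turn',(M.inv()*G).as_rotvec(degrees=True).round(1),'shift',M.inv().apply(np.array(xyz)-o['tool_pos']*1000).round(1))
def st():
    o=robot.get_obs(); print('t',o['time'],'tcp',(o['tool_pos']*1000).round(1),'cup',incup(o['tool_pos']*1000).round(1),'F',o['wrist_force'].round(1),'w',round(o['width']*1000,1),'ff',round(o['finger_force'],1))
E
python3 - <<'E'
from h import *
o=robot.get_obs(); M=R.from_euler('xyz',o['ee_rot']).as_matrix(); 
L=[]
for n in('top','scene'):
    s=dict(np.load(n+'0.npz')); Q=cloud(s).reshape(-1,3); L.append((Q-o['tool_pos'])@M*1000)
L=np.vstack(L)
for a in range(-165,-60,8):
    K=L[(L[:,2]>a)&(L[:,2]<=a+8)&(np.abs(L[:,0])<45)&(np.abs(L[:,1])<100)]
    if len(K): print(a,len(K),'y',np.sort(K[:,1])[[0,min(2,len(K)-1),-1]].round(0))
p=cup(-174,0); print(p); go([*p,240])
E
```

```text
-165 134 y [-89. -88.  89.]
-157 158 y [-87. -86.  87.]
-149 267 y [-82. -81.  87.]
-141 124 y [-81. -80.  82.]
-133 56 y [-81. -80.  78.]
-125 4 y [49. 51. 52.]
-117 6 y [48. 49. 58.]
-109 2 y [48. 49. 49.]
-101 11 y [-58. -58.  52.]
-93 21 y [-60. -59.  58.]
-85 27 y [-59. -58.  61.]
-77 29 y [-60. -58.  57.]
-69 29 y [-60. -59.  59.]
-61 30 y [-59. -59.  51.]
[543.79487729 108.57846779]
turn [ -0.1  -0.  -31.2] shift [-435.4 -206.2  -64.7]
```

Call:
arm_command(targets=[0,0,0,0,0,-60,-0.5,0,0,0,0,0,-120,0,0,0,-8,-30,-15,-125,0.36,0,0,-31.2,-435,-206,-125,0.36,0,0,-31.2,-435,-206,-125,0.36,0,0,-31.2,-435,-206,-125,0.36,0,0,-31.2,-435,-206,-125,0.36,0,0,-31.2,-435,-206,-125,0.36,0,0,-31.2,-435,-206,-125,0.36,0,0,-31.2,-435,-206,-125,0.36,0,0,-31.2,-435,-206,-125,0.36,0,0,-31.2,-435,-206,-100,0.36,0,0,-31.2,-435,-206,-65,0.36,0,0,-31.2,-435,-206,-65,0.36,0,0,-31.2,-435,-206,-65,0.36])

```text
time: 1.6
tool_pos: [0.5428, 0.1095, 0.24]
ee_rot: [3.141, -0.004, -3.068]
wrist_force: [-0.1, 0.5, 0.5]
width: 0.03
finger_force: 0.0
```

```bash
python3 - <<'E'
from h import *
st(); s=snap('wrist'); np.savez('w1.npz',**s); save(s,'w1.png'); P=cloud(s)*1000
Q=P.reshape(-1,3); C=incup(Q); z=Q[:,2]
h=(z>125)&(z<150)&(C[:,0]<-150)&(C[:,0]>-215)&(abs(C[:,1])<75)
print('handle',h.sum(),C[h].mean(0),C[h].min(0),C[h].max(0),np.percentile(z[h],[5,50,95]))
d=(z>160)&(z<176)&(abs(C[:,1])<170)
for y in(-150,-100,-50,0,50,100,150):
    k=d&(abs(C[:,1]-y)<20); 
    if k.sum()>20: print(y,k.sum(),'front x',np.percentile(C[k,0],[1,99]).round(1),'z',np.median(z[k&(C[:,0]<-122)]))
E
```

```text
t 1.6 tcp [542.8 109.5 240. ] cup [-173.     0.9] F [-0.1  0.5  0.5] w 30.0 ff 0.0
handle 1529 [-173.42841376    3.96242682] [-181.74522218  -74.42159661] [-150.03940937   73.68225434] [136.69247777 139.96398053 141.73375755]
-150 2192 front x [-141.5   74.9] z 168.63902646807588
-100 210 front x [ 2.9 74.9] z nan
-50 5600 front x [-118.9  114.3] z 168.0093852192105
0 8635 front x [-140.1  114. ] z 168.5357486718911
50 7485 front x [-140.5   63.4] z 168.45063057917565
100 8317 front x [-140.5   54.9] z 168.41403838306385
150 12991 front x [-139.7  107.3] z 168.43374566308916
  return _methods._mean(a, axis=axis, dtype=dtype,
  ret = ret.dtype.type(ret / rcount)
```

View pics/w1.png

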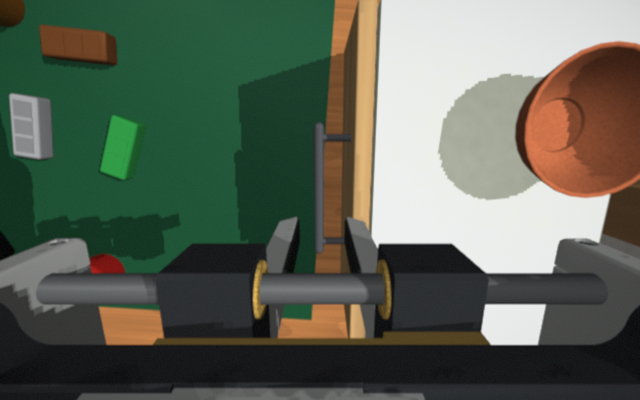

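The wrist view shows the bar handle (column 320, rows 125–250) centred between the fingers, and the cupboard frame agrees within about 1 mm. I'll lower, grip and draw the door out to the catch.

Call:
arm_command(targets=[0,0,0,0,-1,40,0.36,0,0,0,0,-1,80,0.36,0,0,0,0,-1,110,0.36,0,0,0,0,-1,122,0.36,0,0,0,0,-1,122,0.36,0,0,0,0,-1,122,1,0,0,0,0,-1,122,1,0,0,0,0,-1,122,1,0,0,0,0,-7,122,1,0,0,0,0,-13,122,1,0,0,0,0,-19,122,1,0,0,0,0,-25,122,1,0,0,0,0,-31,122,1,0,0,0,0,-37,122,1,0,0,0,0,-42,122,1,0,0,0,0,-45,122,1,0,0,0,0,-45,122,1])

```text
time: 3.35
tool_pos: [0.5471, 0.064, 0.119]
ee_rot: [3.141, 0.0, -3.068]
wrist_force: [-0.4, 0.8, 0.4]
width: 0.0005
finger_force: 0.0
```

```bash
python3 - <<'E'
from h import *
st(); s=snap('wrist'); save(s,'w2.png'); P=cloud(s)*1000
Q=P.reshape(-1,3); C=incup(Q); z=Q[:,2]
for y in (0,50,100,150):
  d=(z>160)&(z<176)&(abs(C[:,1]-y)<20)&(C[:,0]<-90); print(y,d.sum(),np.percentile(C[d,0],[1,50,99]) if d.sum() else '')
E
```

```text
t 3.35 tcp [547.1  64.  119. ] cup [-218.7    0. ] F [-0.4  0.8  0.4] w 0.5 ff 0.0
0 6258 [-226.21588952 -119.75060668  -90.49289309]
50 7227 [-141.69270756 -117.97099722  -90.63152498]
100 9039 [-141.64498574 -117.79931996  -90.51943339]
150 8 [-141.35079468 -140.93981406 -122.7723252 ]
```

View pics/w2.png

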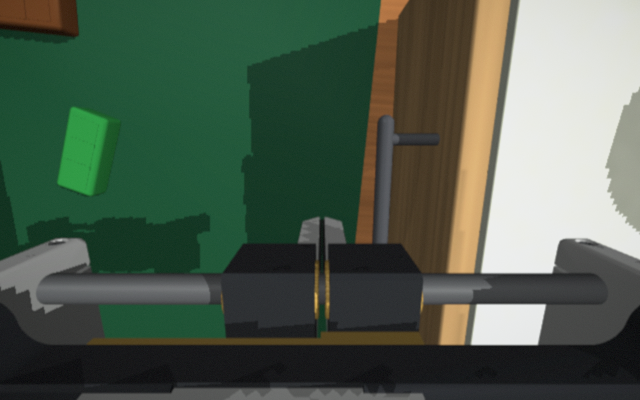

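```bash
python3 - <<'E'
from h import *
o=robot.get_obs()
s=dict(np.load('w1.npz')); P=cloud(s)*1000; print(s['T_tool_cam'].round(3).tolist(),s['fx'],s['cx'],s['cy'])
for (u,v) in [(320,127),(320,160),(320,190),(320,220),(320,245),(345,137),(345,240)]:
    print(u,v,P[v,u].round(1),incup(P[v,u]).round(1))
s=snap('wrist'); P2=cloud(s)*1000
for (u,v) in [(385,122),(384,180),(382,235),(420,139),(322,230)]: print(u,v,P2[v,u].round(1),incup(P2[v,u]).round(1))
for nm in('top','scene'):
    s=snap(nm); np.savez(nm+'1.npz',**s); Q=cloud(s).reshape(-1,3)*1000; C=incup(Q); 
    h=(Q[:,2]>128)&(Q[:,2]<145)&(C[:,0]<-160)&(C[:,0]>-200)&(abs(C[:,1])<120); print(nm,h.sum(),np.percentile(C[h],[1,50,99],axis=0).round(1).tolist())
save(s,'sc2.png',(190,60,340,210),4)
E
```

```text
[[0.0, -0.974, -0.228, 0.065], [1.0, 0.0, 0.0, 0.0], [-0.0, -0.228, 0.974, -0.209], [0.0, 0.0, 0.0, 1.0]] 282.443954814221 321.6177127912383 196.1349150020848
320 127 [474.5 103.1 141.1] [-174.4   69.5]
320 160 [509.4 105.6 141. ] [-174.4   34.6]
320 190 [542.6 108.  141.1] [-174.5    1.2]
320 220 [577.8 110.6 140.3] [-174.5  -34. ]
320 245 [607.5 112.7 142.3] [-174.6  -63.8]
345 137 [482.9 130.5 140.4] [-147.6   59.1]
345 240 [545.3 124.9 279.7] [-157.8   -2.7]
385 122 [474.2  99.9 141.2] [-177.5   70.1]
384 180 [511.7 104.  141. ] [-176.2   32.4]
382 235 [550.9 107.6 140.5] [-175.5   -7. ]
420 139 [483.1 124.6 139.2] [-153.5   59.3]
322 230 [539.8  64.3 169.4] [-217.9    7.2]
top 107 [[-180.9, -8.6], [-174.9, 39.4], [-161.2, 73.6]]
scene 103 [[-180.1, 6.9], [-174.8, 44.7], [-160.6, 76.6]]
```

View pics/sc2.png

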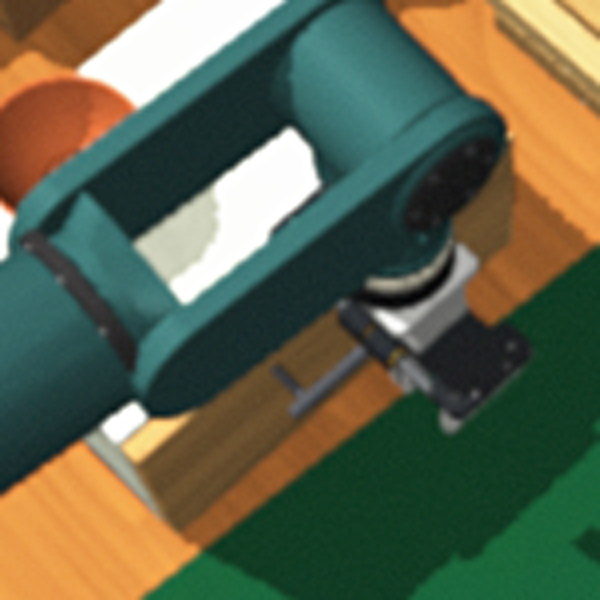

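The handle is where expected, but the grip missed. I'll redo it in steps with checks.

Call:
arm_command(targets=[0,0,0,0,0,-40,0.36,0,0,0,0,0,-75,0.36,0,0,0,0,22,-75,0.36,0,0,0,0,44,-75,0.36,0,0,0,0,44,-75,0.36,0,0,0,0,44,-75,0.36,0,0,0,0,44,-40,0.36,0,0,0,0,44,-10,0.36,0,0,0,0,44,0,0.36,0,0,0,0,44,1,0.36,0,0,0,0,44,1,0.36])

```text
time: 4.65
tool_pos: [0.5445, 0.1079, 0.119]
ee_rot: [-3.142, 0.001, -3.068]
wrist_force: [0.2, -0.6, 0.7]
width: 0.0296
finger_force: 0.0
```

Call:
arm_command(targets=[0,0,0,0,0,0,1,0,0,0,0,0,0,1,0,0,0,0,0,0,1,0,0,0,0,0,0,1,0,0,0,0,0,0,1])

```text
time: 5.15
tool_pos: [0.5439, 0.1084, 0.1183]
ee_rot: [3.142, 0.001, -3.068]
wrist_force: [0.0, -0.5, -0.3]
width: 0.0002
finger_force: 0.0
```

```bash
python3 - <<'E'
from h import *
st(); s=snap('wrist'); np.savez('w3.npz',**s); save(s,'w3.png',(200,80,440,280),3); P=cloud(s)*1000
for v in range(120,290,15): print(v,[(u,P[v,u].round(0).tolist(),incup(P[v,u]).round(0).tolist()) for u in (305,322,340)])
E
```

```text
t 5.15 tcp [543.9 108.4 118.3] cup [-1.742e+02 -1.000e-01] F [ 0.  -0.5 -0.3] w 0.2 ff 0.0
120 [(305, [470.0, 85.0, 2.0], [-192.0, 76.0]), (322, [473.0, 104.0, 139.0], [-174.0, 71.0]), (340, [467.0, 124.0, -0.0], [-153.0, 76.0])]
135 [(305, [486.0, 86.0, 1.0], [-193.0, 59.0]), (322, [482.0, 104.0, 141.0], [-174.0, 62.0]), (340, [481.0, 116.0, 138.0], [-162.0, 62.0])]
150 [(305, [503.0, 87.0, 2.0], [-193.0, 43.0]), (322, [492.0, 105.0, 141.0], [-174.0, 52.0]), (340, [500.0, 127.0, 0.0], [-153.0, 43.0])]
165 [(305, [520.0, 88.0, 2.0], [-193.0, 26.0]), (322, [502.0, 106.0, 140.0], [-174.0, 42.0]), (340, [517.0, 128.0, 1.0], [-153.0, 26.0])]
180 [(305, [537.0, 89.0, 2.0], [-193.0, 8.0]), (322, [512.0, 106.0, 141.0], [-174.0, 32.0]), (340, [534.0, 130.0, 0.0], [-152.0, 8.0])]
195 [(305, [555.0, 90.0, 1.0], [-194.0, -10.0]), (322, [522.0, 107.0, 141.0], [-174.0, 22.0]), (340, [553.0, 131.0, -0.0], [-152.0, -10.0])]
210 [(305, [574.0, 91.0, 1.0], [-194.0, -29.0]), (322, [533.0, 108.0, 140.0], [-174.0, 11.0]), (340, [571.0, 133.0, -1.0], [-152.0, -29.0])]
225 [(305, [536.0, 98.0, 163.0], [-184.0, 8.0]), (322, [536.0, 108.0, 160.0], [-174.0, 7.0]), (340, [534.0, 119.0, 165.0], [-163.0, 9.0])]
240 [(305, [536.0, 99.0, 188.0], [-183.0, 9.0]), (322, [537.0, 108.0, 184.0], [-174.0, 7.0]), (340, [534.0, 118.0, 188.0], [-164.0, 9.0])]
255 [(305, [511.0, 102.0, 259.0], [-178.0, 33.0]), (322, [537.0, 108.0, 203.0], [-174.0, 7.0]), (340, [511.0, 111.0, 258.0], [-169.0, 33.0])]
270 [(305, [511.0, 102.0, 267.0], [-178.0, 33.0]), (322, [541.0, 109.0, 209.0], [-174.0, 2.0]), (340, [511.0, 110.0, 267.0], [-170.0, 33.0])]
285 [(305, [514.0, 103.0, 269.0], [-178.0, 30.0]), (322, [517.0, 107.0, 263.0], [-174.0, 27.0]), (340, [512.0, 110.0, 270.0], [-170.0, 31.0])]
```

View pics/w3.png

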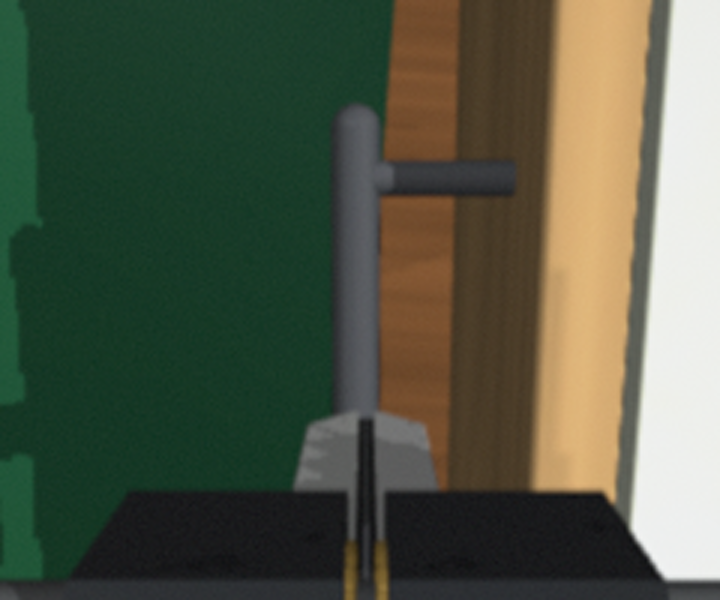

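```bash
python3 - <<'E'
from h import *
for f in('w1','w3'):
    s=dict(np.load(f+'.npz')); v,u=np.mgrid[:400,:640]; z=s['range_z']; T=s['T_tool_cam']
    P=(np.stack([(u-s['cx'])/s['fx']*z,(v-s['cy'])/s['fy']*z,z],-1)@T[:3,:3].T+T[:3,3])*1000
    K=P[(abs(P[...,0])<20)&(abs(P[...,1])<32)&(P[...,2]<15)&(P[...,2]>-100)]
    print(f,len(K),np.sort(K[:,2])[-8:].round(1)); 
    for a in range(-100,15,10):
        q=K[(K[:,2]>=a)&(K[:,2]<a+10)]
        if len(q): print(a,len(q),q.min(0).round(0),q.max(0).round(0))
for n in('top','scene'):
    Q=cloud(dict(np.load(n+'1.npz'))).reshape(-1,3)*1000; k=np.hypot(*(Q[:,:2]-[543.9,108.4]).T)<25; print(n,np.sort(Q[k,2])[:5], np.histogram(Q[k,2],range(0,220,10))[0])
E
```

```text
w1 2741 [-30.6 -30.4 -30.3 -30.2 -30.2 -30.1 -29.9 -29.8]
-100 497 [   1.  -25. -100.] [ 10.  25. -90.]
-90 534 [ -4. -27. -90.] [ 10.  27. -80.]
-80 497 [ -8. -27. -80.] [ 10.  28. -70.]
-70 413 [ -9. -27. -70.] [  9.  27. -60.]
-60 328 [ -8. -27. -60.] [ 10.  27. -50.]
-50 285 [ -9. -27. -50.] [  9.  27. -40.]
-40 185 [ -9. -27. -40.] [  9.  26. -30.]
-30 2 [ -1.  15. -30.] [  1.  15. -30.]
w3 1622 [-19.4 -19.4 -19.4 -19.4 -18.8 -18.7 -18.5 -18.5]
-100 91 [   2.   -2. -100.] [  9.   3. -90.]
-90 107 [  5.  -2. -90.] [  9.   3. -80.]
-80 225 [  7. -12. -80.] [  9.  12. -70.]
-70 313 [  7. -12. -70.] [ 10.  13. -60.]
-60 248 [  7. -12. -60.] [  9.  12. -50.]
-50 210 [  7. -12. -50.] [  9.  12. -40.]
-40 118 [  7. -12. -40.] [  9.  11. -31.]
-30 284 [  5.  -7. -25.] [ 20.   3. -20.]
-20 26 [  5.  -7. -20.] [ 19.   3. -18.]
top [-10.27104931  -8.0637543   -7.2643605   -7.03562214  -6.65373384] [82  1  0  0  0  0  0  0  0  0  0  0  0 23 11  0  0  0  0  0  0]
scene [-5.29563059 -5.21535753 -4.81770838 -4.56321771 -4.4384308 ] [117   0   0   0   0   0   0   0   0   0   0   0   0  17   6   0   0   0
   0   0   0]
```

The depth data shows the fingertips end 30 mm short of the reported TCP, both in the wrist camera and in the external views. The true tip is therefore 30 mm further back along the tool axis. I'll lower by another 30 mm and grip.

Call:
arm_command(targets=[0,0,0,0,0,-6,0.36,0,0,0,0,0,-6,0.36,0,0,0,0,0,-6,0.36,0,0,0,0,0,-6,0.36,0,0,0,0,0,10,0.36,0,0,0,0,0,24,0.36,0,0,0,0,0,30,0.36,0,0,0,0,0,30,0.36,0,0,0,0,0,30,1,0,0,0,0,0,30,1,0,0,0,0,0,30,1,0,0,0,0,0,30,1])

```text
time: 6.4
tool_pos: [0.5444, 0.107, 0.0887]
ee_rot: [-3.139, 0.001, -3.068]
wrist_force: [0.4, -4.3, 0.8]
width: 0.0096
finger_force: 30.0
```

Call:
arm_command(targets=[0,0,0,0,-6,0,1,0,0,0,0,-12,0,1,0,0,0,0,-18,0,1,0,0,0,0,-24,0,1,0,0,0,0,-30,0,1,0,0,0,0,-36,0,1,0,0,0,0,-40,0,1,0,0,0,0,-43,0,1,0,0,0,0,-45,0,1,0,0,0,0,-45,0,1])

```text
time: 7.4
tool_pos: [0.5476, 0.0642, 0.0888]
ee_rot: [3.139, 0.002, -3.068]
wrist_force: [0.9, 4.8, 6.1]
width: 0.01
finger_force: 30.0
```

Call:
arm_command(targets=[0,0,0,0,1,0,0.36,0,0,0,0,1,0,0.36,0,0,0,0,1,0,0.36,0,0,0,0,1,0,0.36,0,0,0,0,1,-30,0.36,0,0,0,0,1,-70,0.5,0,0,0,0,1,-90,1,0,0,0,-30,23,-90,1,0,0,0,-64,49,-90,1,0,0,0,-100,75,-90,1,0,0,0,-100,75,-90,1,0,0,0,-100,75,-90,1])

```text
time: 8.6
tool_pos: [0.641, 0.1456, 0.1759]
ee_rot: [-3.141, -0.004, -3.067]
wrist_force: [-0.1, 0.1, 0.8]
width: 0.0005
finger_force: 0.0
```

```bash
python3 - <<'E'
from h import *
st(); s=snap('wrist'); np.savez('w4.npz',**s); save(s,'w4.png'); P=cloud(s)*1000
Q=P.reshape(-1,3); C=incup(Q); z=Q[:,2]
for y in(-40,-60,20,60,100):
    for nm,a,b in(('door',-210,-150),('cup',-148,-60)):
        k=(z>160)&(z<176)&(abs(C[:,1]-y)<8)&(C[:,0]>a)&(C[:,0]<b)
        if k.sum()>20: print(y,nm,np.percentile(C[k,0],[1,99]).round(1),np.median(z[k]).round(1))
c=s['color'].reshape(-1,3).astype(int); o=(c[:,0]>150)&(c[:,0]-c[:,2]>100)&(abs(C[:,0]+142)<35)&(abs(C[:,1]+100)<40)
if o.sum(): print('pad',o.sum(),np.nanmedian(C[o],0),np.nanpercentile(C[o],[3,97],axis=0),np.nanmedian(z[o]))
E
```

```text
t 8.6 tcp [641.  145.6 175.9] cup [-144.3  -99.7] F [-0.1  0.1  0.8] w 0.5 ff 0.0
-40 door [-183.1 -165.5] 168.5
-40 cup [-121.4  -60.5] 170.6
-60 door [-183.2 -165.5] 168.5
-60 cup [-121.5  -60.7] 170.6
20 door [-183.  -165.3] 168.4
20 cup [-121.4  -60.7] 170.5
pad 864 [-142.79030291  -99.08009537] [[-155.52444894 -110.9536051 ]
 [-128.26355098  -76.27822214]] 141.10760737157602
```

View pics/w4.png

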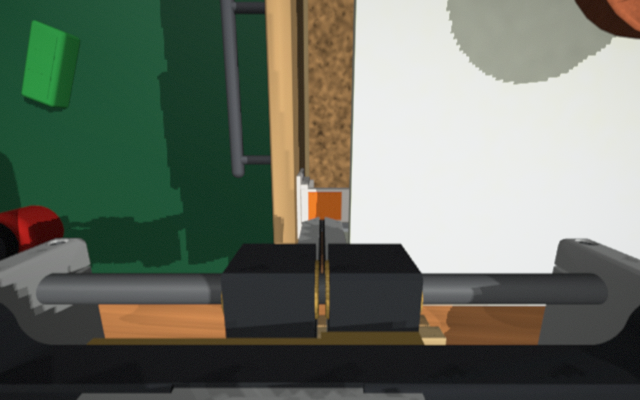

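The view shows the orange pad at (325,205) in the gap with the closed fingers above it (pad at cup -143,-99, z 141). I'll press down.

Call:
arm_command(targets=[0,0,0,0,0.5,30,1,0,0,0,0,0.5,55,1,0,0,0,0,0.5,63,1,0,0,0,0,0.5,67,1,0,0,0,0,0.5,71,1,0,0,0,0,0.5,75,1,0,0,0,0,0.5,78,1,0,0,0,0,0.5,78,1])

```text
time: 9.45
tool_pos: [0.6416, 0.1455, 0.1025]
ee_rot: [-3.141, 0.002, -3.068]
wrist_force: [-4.1, -1.3, 7.1]
width: 0.0003
finger_force: 3.2
```

Call:
arm_command(targets=[0,0,0,0,0,2,1,0,0,0,0,0,4,1,0,0,0,0,0,4,1])

```text
time: 9.75
tool_pos: [0.6417, 0.1455, 0.0991]
ee_rot: [-3.141, 0.003, -3.068]
wrist_force: [-3.9, -1.7, 7.8]
width: 0.0006
finger_force: 3.8
```

Call:
arm_command(targets=[0,0,0,0,-4,0.5,1,0,0,0,0,-8,0.5,1,0,0,0,0,-12,0.5,1,0,0,0,0,-16,0.5,1,0,0,0,0,-20,0.5,1,0,0,0,0,-25,0.5,1,0,0,0,0,-30,0.5,1,0,0,0,0,-35,0.5,1,0,0,0,0,-40,0.5,1])

```text
time: 10.65
tool_pos: [0.6448, 0.1077, 0.0992]
ee_rot: [3.139, 0.004, -3.067]
wrist_force: [-4.1, 2.2, 7.6]
width: 0.0004
finger_force: 3.7
```

Call:
arm_command(targets=[0,0,0,0,-10,0,1,0,0,0,0,-20,-8,1,0,0,0,0,-32,-18,1,0,0,0,0,-44,-22,1,0,0,0,0,-56,-22,1,0,0,0,0,-68,-22,1,0,0,0,0,-78,-22,1,0,0,0,0,-86,-22,1,0,0,0,0,-92,-22,1,0,0,0,0,-96,-22,1,0,0,0,0,-98,-22,1,0,0,0,0,-98,-22,1])

```text
time: 11.85
tool_pos: [0.6512, 0.01, 0.1172]
ee_rot: [3.139, -0.0, -3.067]
wrist_force: [0.7, 4.8, 0.5]
width: 0.0004
finger_force: 2.3
```

Call:
arm_command(targets=[0,0,0,0,3,-20,1,0,0,0,0,10,-70,1,0,0,0,20,30,-110,0.5,0,0,0,50,60,-140,0,0,0,0,70,80,-150,0,0,0,0,70,80,-150,0,0,0,0,70,80,-150,0])

```text
time: 12.55
tool_pos: [0.5757, 0.0827, 0.2675]
ee_rot: [-3.14, 0.001, -3.067]
wrist_force: [-0.0, -0.3, -1.6]
width: 0.0375
finger_force: 0.0
```

```bash
python3 - <<'E'
from h import *
st(); s=snap('wrist'); np.savez('w5.npz',**s); save(s,'w5.png'); P=cloud(s)*1000
Q=P.reshape(-1,3); C=incup(Q); z=Q[:,2]
for y in(20,60,100):
    k=(z>160)&(z<175)&(abs(C[:,1]-y)<8)&(C[:,0]<-200)
    if k.sum()>5: print(y,'door',np.percentile(C[k,0],[1,99]).round(1))
    k=(z>160)&(z<175)&(abs(C[:,1]-y)<8)&(C[:,0]>-150)
    if k.sum()>5: print(y,'edge',np.percentile(C[k,0],1).round(1))
for nm,a,b in(('low',44,58),('up',68,82)):
    k=(z>a)&(z<b)&(C[:,0]>-245)&(C[:,0]<-150)&(abs(C[:,1])<150)
    m=cv2.minAreaRect(C[k].astype(np.float32)); print(nm,k.sum(),m,np.median(z[k]),np.percentile(C[k],[.5,99.5],axis=0).round(1).tolist())
E
```

```text
t 12.55 tcp [575.7  82.7 267.5] cup [-202.2  -29.9] F [-0.  -0.3 -1.6] w 37.5 ff 0.0
20 door [-309.7 -292.1]
20 edge -121.4
60 door [-309.9 -292.1]
60 edge -121.3
100 door [-309.8 -292. ]
100 edge -121.2
low 3188 ((-205.35479736328125, 2.683349609375), (274.0082702636719, 40.06325149536133), 89.95824432373047) 51.71182075034264 [[-224.9, -132.2], [-185.6, 139.3]]
up 1676 ((-205.09230041503906, -43.84138870239258), (88.85728454589844, 39.78580856323242), 89.25752258300781) 76.76584731201547 [[-225.3, -87.6], [-185.6, 0.4]]
```

View pics/w5.png

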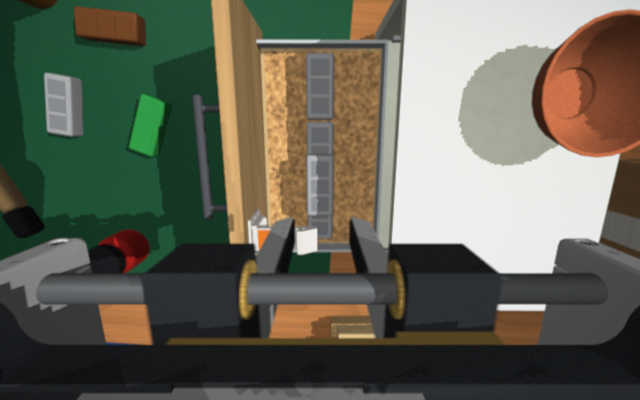

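The view shows the door at its end stop, with the lower row at column 320 and ingot_top at its lower end. The free slot is over the b–c joint, at cup (-205.3, 48.7). Now to fetch the new ingot.

```bash
python3 - <<'E'
from h import *
go([501.8,-326.3,110],85.1)
E
```

```text
turn [-0.1 -0.1  9.1] shift [ 103.4 -401.9  156.9]
```

Call:
arm_command(targets=[0,0,0,15,-30,0,-0.2,0,0,0,25,-75,0,-0.5,0,0,3,40,-123,0,-0.5,0,0,9.1,60,-170,0,-0.5,0,0,9.1,75,-215,20,-0.5,0,0,9.1,90,-255,50,-0.5,0,0,9.1,103,-295,80,-0.5,0,0,9.1,103,-335,110,-0.5,0,0,9.1,103,-370,140,-0.5,0,0,9.1,103,-402,157,-0.5,0,0,9.1,103,-402,157,-0.5,0,0,9.1,103,-402,157,-0.5,0,0,9.1,103,-402,157,-0.5])

```text
time: 13.9
tool_pos: [0.5027, -0.3253, 0.1105]
ee_rot: [3.141, -0.0, 3.056]
wrist_force: [0.5, -0.0, 1.0]
width: 0.0707
finger_force: 0.0
```

```bash
python3 - <<'E'
from h import *
st(); s=snap('wrist'); P=cloud(s)*1000; Q=P.reshape(-1,3); k=(Q[:,2]>17)&(Q[:,2]<32)&(np.hypot(Q[:,0]-502,Q[:,1]+326)<60)
m=cv2.minAreaRect(Q[k][:,:2].astype(np.float32)); print(k.sum(),m,np.median(Q[k,2])); print(robot.get_obs()['ee_rot'])
a=m[2] if m[1][0]<m[1][1] else m[2]-90
c=s['color'][::1].reshape(-1,3)[k].mean(0); print(c,a); go([*m[0],-17],85.1)
E
```

```text
t 13.9 tcp [ 502.7 -325.3  110.5] cup [-603.7   73.1] F [ 0.5 -0.   1. ] w 70.7 ff 0.0
2999 ((503.3073425292969, -328.7055969238281), (40.01644515991211, 88.86357879638672), 84.73519134521484) 25.777123667563018
[-3.14116462e+00  1.04088933e-03  3.05716782e+00]
[240.50216739 242.06435478 243.01867289] 84.73519134521484
turn [-0.   0.1  0.1] shift [ -0.4  -3.5 128.2]
```

Call:
arm_command(targets=[0,0,0,-0.5,-3,40,-0.4,0,0,0,-0.5,-3,80,-0.4,0,0,0,-0.5,-3,115,-0.4,0,0,0,-0.5,-3,128,-0.4,0,0,0,-0.5,-3,128,-0.4,0,0,0,-0.5,-3,128,1,0,0,0,-0.5,-3,128,1,0,0,0,-0.5,-3,128,1,0,0,0,-0.5,-3,128,1,0,0,0,-0.5,-3,128,1])

```text
time: 14.95
tool_pos: [0.504, -0.3291, -0.0156]
ee_rot: [-3.14, 0.003, 3.056]
wrist_force: [0.0, 1.4, 5.7]
width: 0.0397
finger_force: 30.0
```

Call:
arm_command(targets=[0,0,0,0,0,-10,1,0,0,0,0,0,-40,1,0,0,0,0,0,-80,1,0,0,0,0,0,-120,1,0,0,0,0,0,-160,1,0,0,0,0,0,-195,1,0,0,0,0,0,-205,1,0,0,0,0,0,-205,1])

```text
time: 15.75
tool_pos: [0.5032, -0.3288, 0.1883]
ee_rot: [-3.14, 0.002, 3.056]
wrist_force: [-0.1, -0.0, -5.7]
width: 0.0396
finger_force: 30.0
```

```bash
python3 - <<'E'
from h import *
st(); s=snap('wrist'); v,u=np.mgrid[:400,:640]; z=s['range_z']; T=s['T_tool_cam']
P=(np.stack([(u-s['cx'])/s['fx']*z,(v-s['cy'])/s['fy']*z,z],-1)@T[:3,:3].T+T[:3,3])*1000
k=(abs(P[...,1])<26)&(P[...,2]>-50)&(P[...,2]<-2)&(P[...,0]>12)&(P[...,0]<60)
K=P[k]; print(len(K),'z',np.percentile(K[:,2],[2,50,98]),'x',np.percentile(K[:,0],[98,99.5,100]),'y',np.percentile(K[:,1],[1,99]))
t=K[abs(K[:,2]-np.percentile(K[:,2],20))<3]; print(len(t),t[:,0].max(),t[:,2].mean())
go([*cup(-205.3,48.7),190],94.25)
E
```

```text
t 15.75 tcp [ 503.2 -328.8  188.3] cup [-607.2   72.9] F [-0.1 -0.  -5.7] w 39.6 ff 30.0
3617 z [-42.82418359 -41.23691767 -28.31655811] x [45.18226076 45.26954286 45.39222429] y [-18.98782712  19.78418111]
3255 44.66763829984101 -41.31133897337051
turn [ 0.1 -0.1 -9.1] shift [ 39.  400.   -3.6]
```

Call:
arm_command(targets=[0,0,0,4,30,-4,1,0,0,0,8,70,-4,1,0,0,-3,12,115,-4,1,0,0,-9.1,16,160,-4,1,0,0,-9.1,20,205,-4,1,0,0,-9.1,24,250,-4,1,0,0,-9.1,28,295,-4,1,0,0,-9.1,32,335,-4,1,0,0,-9.1,36,370,-4,1,0,0,-9.1,39,390,-4,1,0,0,-9.1,39,400,-4,1,0,0,-9.1,39,400,-4,1,0,0,-9.1,39,400,-4,1])

```text
time: 17.1
tool_pos: [0.4975, 0.0724, 0.1899]
ee_rot: [-3.141, -0.003, -3.069]
wrist_force: [-0.2, 0.2, -5.4]
width: 0.0398
finger_force: 30.0
```

```bash
python3 - <<'E'
from h import *
st(); s=snap('wrist'); P=cloud(s)*1000; Q=P.reshape(-1,3); C=incup(Q); z=Q[:,2]
for nm,a,b in(('low',44,58),('held',222,240)):
    k=(z>a)&(z<b)&(C[:,0]>-245)&(C[:,0]<-150)&(C[:,1]>50)&(C[:,1]<170); 
    if k.sum()>20: print(nm,k.sum(),np.percentile(C[k],[.5,99.5],axis=0).round(1).tolist(),np.median(z[k]))
print(robot.get_obs()['ee_rot'])
go([*cup(-205.3,48.7),190],94.25)
E
```

```text
t 17.1 tcp [497.5  72.4 189.9] cup [-206.7   48.8] F [-0.2  0.2 -5.4] w 39.8 ff 30.0
low 2129 [[-242.3, 78.5], [-152.5, 155.2]] 51.85955544684895
held 4875 [[-235.8, 50.3], [-177.0, 93.9]] 231.3643519141778
[-3.14087289e+00 -1.99648274e-03 -3.06928072e+00]
turn [-0.  -0.1 -0.1] shift [0.1 1.6 0.4]
```

Call:
arm_command(targets=[0,0,0,0,1.5,20,1,0,0,0,0,1.5,55,1,0,0,0,0,1.5,90,1,0,0,0,0,1.5,118,1,0,0,0,0,1.5,134,1,0,0,0,0,1.5,142,1,0,0,0,0,1.5,142,1,0,0,0,0,1.5,142,1])

```text
time: 17.95
tool_pos: [0.4989, 0.0744, 0.0506]
ee_rot: [-3.141, 0.002, -3.069]
wrist_force: [0.4, 0.3, -4.7]
width: 0.0394
finger_force: 30.0
```

```bash
python3 - <<'E'
from h import *
st(); s=snap('wrist'); P=cloud(s)*1000; Q=P.reshape(-1,3); C=incup(Q); z=Q[:,2]
k=(z>44)&(z<58)&(C[:,0]>-228)&(C[:,0]<-182)&(C[:,1]>96)&(C[:,1]<145); print('c',k.sum(),np.percentile(C[k],[.5,99.5],axis=0).round(1).tolist(),np.median(z[k]))
k=(z>82)&(z<98)&(C[:,0]>-230)&(C[:,0]<-180)&(C[:,1]>60)&(C[:,1]<110); print('held',k.sum(),np.percentile(C[k],[.5,99.5],axis=0).round(1).tolist(),np.median(z[k]))
go([*cup(-205.3,48.7),40],94.25)
E
```

```text
t 17.95 tcp [498.9  74.4  50.6] cup [-204.8   47.3] F [ 0.4  0.3 -4.7] w 39.4 ff 30.0
c 3461 [[-224.8, 96.1], [-185.4, 139.9]] 51.7166466718901
held 3446 [[-224.1, 60.2], [-184.7, 92.5]] 91.87154152761403
turn [-0.   0.2 -0.1] shift [ 1.8 -0.6 11.1]
```

Call:
arm_command(targets=[0,0,0,1.2,-0.5,3,1,0,0,0,1.2,-0.5,7,1,0,0,0,1.2,-0.5,10,1,0,0,0,1.2,-0.5,12,1,0,0,0,1.2,-0.5,12,1])

```text
time: 18.5
tool_pos: [0.4963, 0.0743, 0.0369]
ee_rot: [3.142, -0.001, -3.068]
wrist_force: [-0.4, 0.6, -5.4]
width: 0.0396
finger_force: 30.0
```

```bash
cat > chk.py <<'E'
from h import *
st(); s=snap('wrist'); P=cloud(s)*1000; Q=P.reshape(-1,3); C=incup(Q); z=Q[:,2]
k=(z>44)&(z<58)&(C[:,0]>-228)&(C[:,0]<-182)&(C[:,1]>97)&(C[:,1]<145); print('c',np.percentile(C[k],[.5,99.5],axis=0).round(1).tolist(),np.median(z[k]))
k=(z>68)&(z<88)&(C[:,0]>-230)&(C[:,0]<-180)&(C[:,1]>60)&(C[:,1]<110); print('held',np.percentile(C[k],[.5,99.5],axis=0).round(1).tolist(),np.median(z[k]))
E
python3 chk.py; python3 chk.py
```

```text
t 18.5 tcp [496.3  74.3  36.9] cup [-204.6   49.9] F [-0.4  0.6 -5.4] w 39.6 ff 30.0
c [[-224.8, 97.5], [-185.3, 140.1]] 51.66556275404233
held [[-223.9, 60.4], [-184.5, 95.0]] 78.31912319455128
t 18.55 tcp [496.5  74.4  37.2] cup [-204.6   49.7] F [-0.8 -0.1 -5.3] w 39.7 ff 30.0
c [[-224.9, 97.3], [-185.3, 139.9]] 51.68477725771004
held [[-224.0, 60.3], [-184.6, 94.8]] 78.54415183365376
```

Call:
arm_command(targets=[0,0,0,-1.3,-0.7,0,1,0,0,0,-1.3,-0.7,0,1,0,0,0,-1.3,-0.7,0.5,1,0,0,0,-1.3,-0.7,1,1,0,0,0,-1.3,-0.7,1.5,1,0,0,0,-1.3,-0.7,2,1])

```text
time: 19.2
tool_pos: [0.498, 0.0737, 0.0354]
ee_rot: [3.141, -0.0, -3.068]
wrist_force: [-1.5, -0.8, -4.0]
width: 0.0399
finger_force: 30.0
```

```bash
python3 chk.py
```

```text
t 19.2 tcp [498.   73.7  35.4] cup [-205.4   48.2] F [-1.5 -0.8 -4. ] w 39.9 ff 30.0
c [[-224.7, 97.4], [-185.4, 140.1]] 51.688473783785085
held [[-224.7, 60.2], [-185.3, 93.4]] 76.71881560607852
```

Call:
arm_command(targets=[0,0,0,0,0,0.4,1,0,0,0,0,0,0.4,0.15,0,0,0,0,0,0.4,-0.05,0,0,0,0,0,0.4,-0.2,0,0,0,0,0,0.4,-0.2,0,0,0,0,0,-5,-0.2,0,0,0,0,0,-30,-0.2,0,0,0,0,0,-70,0.2,0,0,0,0,0,-120,0.36,0,0,0,0,0,-170,1,0,0,0,0,0,-190,1,0,0,0,0,0,-190,1])

```text
time: 20.45
tool_pos: [0.5004, 0.0738, 0.2309]
ee_rot: [-3.141, 0.01, -3.068]
wrist_force: [0.9, -0.4, -0.7]
width: 0.0196
finger_force: 0.0
```

```bash
python3 - <<'E'
from h import *
st(); s=snap('wrist'); save(s,'w6.png',(200,20,420,260),3); P=cloud(s)*1000; Q=P.reshape(-1,3); C=incup(Q); z=Q[:,2]
for nm,a,b,lo,hi in(('low',44,58,-145,145),('up',68,84,-95,97)):
    k=(z>a)&(z<b)&(C[:,0]>-230)&(C[:,0]<-180)&(C[:,1]>lo)&(C[:,1]<hi); print(nm,k.sum(),np.percentile(C[k],[.5,99.5],axis=0).round(1).tolist(),np.median(z[k]).round(1))
    if nm=='up':
        q=np.sort(C[k][:,1]); q=q[(q>-20)&(q<20)]; i=np.argmax(np.diff(q)); print('gap',q[i],q[i+1])
        for lo,hi in((-95,1),(2,97)):
            kk=k&(C[:,1]>lo)&(C[:,1]<hi); print(cv2.minAreaRect(C[kk].astype(np.float32)))
go([*cup(-400,0),140],94.25)
E
```

```text
t 20.45 tcp [500.4  73.8 230.9] cup [-205.5   45.8] F [ 0.9 -0.4 -0.7] w 19.6 ff 0.0
low 1078 [[-225.0, 93.3], [-185.7, 138.7]] 51.7
up 3761 [[-224.8, -86.2], [-185.4, 92.0]] 76.8
gap 0.8773230307299169 4.505389130763206
((-205.1974334716797, -43.182498931884766), (39.920536041259766, 88.07642364501953), 0.3719014525413513)
((-204.86557006835938, 48.70405578613281), (88.44203186035156, 39.20575714111328), 89.32276153564453)
turn [-0.   0.3 -0. ] shift [ -46.9 -194.6   87.7]
```

View pics/w6.png

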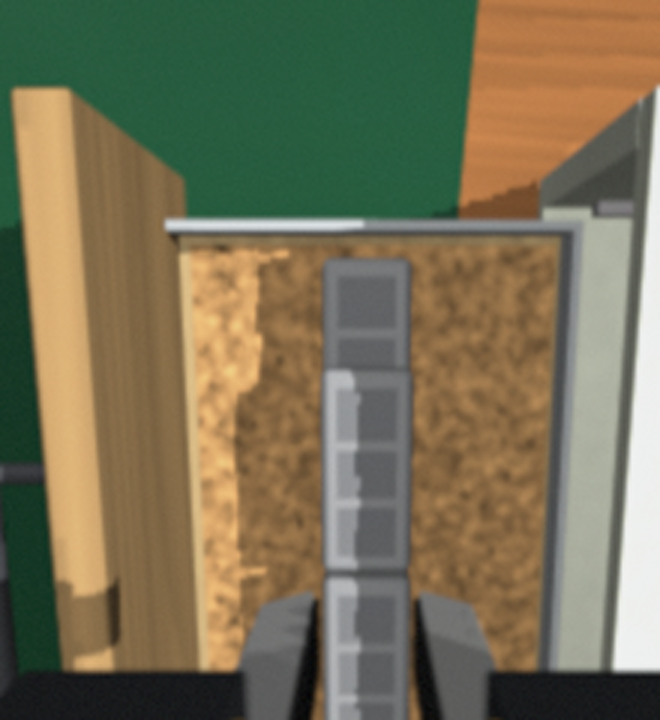

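The stack is right: a gap of about 3 mm, in line, with the others unmoved. Next I'll go outside the door and push the handle bar with closed fingers.

Call:
arm_command(targets=[0,0,0,-12,-45,0,1,0,0,0,-24,-92,0,1,0,0,0,-36,-140,0,1,0,0,0,-47,-185,0,1,0,0,0,-47,-195,10,1,0,0,0,-47,-195,50,1,0,0,0,-47,-195,95,1,0,0,0,-47,-195,130,1,0,0,0,-47,-195,143,1,0,0,0,-47,-195,143,1,0,0,0,-47,-195,143,1])

```text
time: 21.6
tool_pos: [0.5598, -0.117, 0.0834]
ee_rot: [-3.141, 0.001, -3.067]
wrist_force: [0.1, -0.1, -0.1]
width: 0.0003
finger_force: 0.0
```

Call:
arm_command(targets=[0,0,0,0,10,0,1,0,0,0,0,22,0,1,0,0,0,0,30,0,1,0,0,0,0,35,0,1,0,0,0,0,38,0,1,0,0,0,0,40,0,1,0,0,0,0,43,0,1,0,0,0,0,47,0,1,0,0,0,0,52,0,1,0,0,0,0,57,0,1,0,0,0,0,63,0,1,0,0,0,0,69,0,1,0,0,0,0,75,0,1,0,0,0,0,81,0,1,0,0,0,0,87,0,1,0,0,0,0,93,0,1])

```text
time: 23.2
tool_pos: [0.5525, -0.024, 0.0824]
ee_rot: [3.142, 0.0, -3.068]
wrist_force: [2.8, -2.4, 1.7]
width: 0.0004
finger_force: 1.4
```

Call:
arm_command(targets=[0,0,0,0,6,0,1,0,0,0,0,12,0,1,0,0,0,0,18,0,1,0,0,0,0,24,0,1,0,0,0,0,30,0,1,0,0,0,0,36,0,1,0,0,0,0,42,0,1,0,0,0,0,48,0,1,0,0,0,0,54,0,1,0,0,0,0,60,0,1,0,0,0,0,65,0,1,0,0,0,0,70,0,1,0,0,0,0,75,0,1,0,0,0,0,80,0,1,0,0,0,0,85,0,1,0,0,0,0,90,0,1,0,0,0,0,95,0,1,0,0,0,0,100,0,1,0,0,0,0,105,0,1,0,0,0,0,109,0,1])

```text
time: 25.2
tool_pos: [0.5442, 0.0849, 0.0823]
ee_rot: [3.141, -0.001, -3.068]
wrist_force: [1.4, -2.2, -0.1]
width: 0.0004
finger_force: 1.1
```

Call:
arm_command(targets=[0,0,0,0,3,0,1,0,0,0,0,6,0,1,0,0,0,0,8,0,1,0,0,0,0,10,0,1,0,0,0,0,10,0,1])

```text
time: 25.7
tool_pos: [0.5438, 0.0888, 0.0825]
ee_rot: [-3.131, -0.001, -3.07]
wrist_force: [1.2, -13.4, 0.4]
width: 0.0007
finger_force: 6.7
```

Call:
arm_command(targets=[0,0,0,0,-15,0,1,0,0,0,0,-40,-20,1,0,0,0,0,-50,-70,1,0,0,0,0,-50,-115,1,0,0,0,0,-50,-160,1,0,0,0,0,-50,-160,1,0,0,0,0,-50,-160,1])

```text
time: 26.4
tool_pos: [0.5478, 0.0448, 0.2438]
ee_rot: [3.14, 0.003, -3.067]
wrist_force: [-0.9, 0.7, -1.3]
width: 0.0005
finger_force: 0.0
```

```bash
python3 - <<'E'
from h import *
st(); s=snap('wrist'); P=cloud(s)*1000; Q=P.reshape(-1,3); C=incup(Q); z=Q[:,2]
for y in(20,50,100):
    k=(z>160)&(z<167.5+2)&(abs(C[:,1]-y)<8)&(C[:,0]<-100); print(y,np.percentile(C[k,0],[1,50]).round(1))
    a=C[(z>160)&(z<175)&(abs(C[:,1]-y)<8)&(C[:,0]<-60),0]; a=np.sort(a); print('max gap',np.diff(a).max().round(1))
h=(z>132)&(z<145)&(C[:,0]<-160)&(C[:,0]>-200)&(abs(C[:,1]-35)<20); print('handle',np.median(C[h,0]))
a=dict(np.load('top0.npz')); b=snap('top'); A=cloud(a)*1000;B=cloud(b)*1000
def cen(P,w,zl,zh):
    u0,v0,u1,v1=w; q=P[v0:v1,u0:u1].reshape(-1,3); q=q[(q[:,2]>zl)&(q[:,2]<zh)]; return np.median(q[:,:2],0).round(1),len(q)
for n,w,zl,zh in(('bowl',(140,190,195,250),185,240),('glue',(385,250,425,285),30,200),('jar',(350,120,390,160),30,200),('leg',(410,140,460,205),15,60),('green',(340,190,372,230),15,40),('brown',(350,240,392,268),15,40)): print(n,cen(A,w,zl,zh),cen(B,w,zl,zh))
E
```

```text
t 26.4 tcp [547.8  44.8 243.8] cup [-237.9    0.7] F [-0.9  0.7 -1.3] w 0.5 ff 0.0
20 [-140.6 -131.3]
max gap 0.8
50 [-140.6 -131.4]
max gap 0.6
100 [-140.6 -131.3]
max gap 1.0
handle -176.24385885260003
bowl (array([465.5, 341.1]), 974) (array([464.6, 341.7]), 954)
glue (array([ 334. , -341.6]), 379) (array([ 334.4, -341.7]), 377)
jar (array([ 729.8, -245.2]), 385) (array([ 730. , -245.2]), 387)
leg (array([ 646.8, -444. ]), 506) (array([ 647. , -443.8]), 509)
green (array([ 521.8, -194.1]), 367) (array([ 522.6, -194.1]), 370)
brown (array([ 384.1, -242.4]), 384) (array([ 384. , -242.4]), 383)
```

```bash
python3 -c "
from bench import robot
print(robot.close_job())"
```

```text
the job is handed in; nothing more can be done
None
```

The ingot is on the stack over the b–c joint, in line, with a gap of about 3 mm to ingot_top. The door is fully shut and nothing else moved; the hook can't be seen with the door shut, so I couldn't check that it sprang up. The job is handed in at about 26 s.

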